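# Find the full box by its weight and load it in the counter rack

## Task

Of the four look-alike boxes standing in the steel pan only one is still full: find it by its weight, lift it out, and stand it on the green mat and let go of it so that you can take it another way round. Then lower it, without dropping it, into the free bay of the counter rack so that it stands flat on the orange bay floor, lengthwise in the bay, and leave the three near-empty boxes standing in the pan. Do not disturb the milk carton or the two cups.

Things in the scene. Friction and masses are not known exactly. Their poses are not given: they have to be found in the camera images.
- box1: one of four identical closed card boxes, cream with an orange-yellow band and an orange-yellow patch on the lid, 40 (its x) x 62 (its y) x 92 (its z) mm; origin at the centre of its underside, z up through the lid. One of the four, never told which, is full (3.0 to 4.3 N in all); the other three are nearly empty (0.6 to 1.1 N)
- box2: one of four identical closed card boxes, cream with an orange-yellow band and an orange-yellow patch on the lid, 40 (its x) x 62 (its y) x 92 (its z) mm; origin at the centre of its underside, z up through the lid. One of the four, never told which, is full (3.0 to 4.3 N in all); the other three are nearly empty (0.6 to 1.1 N)
- box3: one of four identical closed card boxes, cream with an orange-yellow band and an orange-yellow patch on the lid, 40 (its x) x 62 (its y) x 92 (its z) mm; origin at the centre of its underside, z up through the lid. One of the four, never told which, is full (3.0 to 4.3 N in all); the other three are nearly empty (0.6 to 1.1 N)
- box4: one of four identical closed card boxes, cream with an orange-yellow band and an orange-yellow patch on the lid, 40 (its x) x 62 (its y) x 92 (its z) mm; origin at the centre of its underside, z up through the lid. One of the four, never told which, is full (3.0 to 4.3 N in all); the other three are nearly empty (0.6 to 1.1 N)
- pan: narrow open steel pan, fixed, 324 (its x) x 78 (its y) x 92 (z) mm, 4 mm walls and floor, 7 mm rim; origin under its centre. The boxes stand on its floor in a row along its x, 72 mm apart centre to centre, their 62 mm length along its y with 4 mm free at each end and 30 mm between neighbours. Lids 4 mm above the rim: in the pan a box can be gripped only across its 40 mm width, along pan x
- mat: green square mat fixed on the counter, 120 x 120 x 3 mm; origin at the centre of its underside. Place for setting the box down to change the grip
- rack: grey rack, fixed, 82 (its x) x 162 (its y) x 104 (z) mm; origin under its centre. Three bays side by side along y, 52 mm pitch, each 46 wide (y) and 74 long (x), parted by 6 mm walls 104 high; open on top and at the x ends but for 16 mm high lips. Fingers fit only at the ends: hold the box by its 62 mm length, closing along x. Two bays hold fixed stock (red, blue), 98 mm high
- free_bay: orange floor plate, 72 (its x) x 45 (its y) mm, of the one free bay of the rack; origin at the centre of its upper face, 10 mm above the counter, on which the full box must stand; x along the length of the bay (the box's y lies along it)
- milk: bystander: white and yellow gable-top milk carton, 56 x 56 x 107 mm, loose; origin at the centre of its underside
- cup: bystander: white lidded dessert cup, 72 mm across the top, 60 mm high, loose; origin at the centre of its underside
- juice: bystander: blue foil-topped juice cup, 56 mm across the top, 54 mm high, loose; origin at the centre of its underside

How it is judged:
On the way:
1. the full box stands on the green mat, let go (((horizontal distance between box1 and mat below 0.06 m and contact force between box1 and mat above 2 N and contact force between box1 and the fingers below 0.1 N and angle between box1's own z axis and vertical below 0.1 rad and linear speed of box1 below 0.02 m/s) or (horizontal distance between box2 and mat below 0.06 m and contact force between box2 and mat above 2 N and contact force between box2 and the fingers below 0.1 N and angle between box2's own z axis and vertical below 0.1 rad and linear speed of box2 below 0.02 m/s) or (horizontal distance between box3 and mat below 0.06 m and contact force between box3 and mat above 2 N and contact force between box3 and the fingers below 0.1 N and angle between box3's own z axis and vertical below 0.1 rad and linear speed of box3 below 0.02 m/s) or (horizontal distance between box4 and mat below 0.06 m and contact force between box4 and mat above 2 N and contact force between box4 and the fingers below 0.1 N and angle between box4's own z axis and vertical below 0.1 rad and linear speed of box4 below 0.02 m/s))), for 0.2 s.
At the end, for the whole second after the job is handed in: The full box stands flat on the orange floor of the free bay (within 10 mm of its centre, its length along the bay within 0.12 rad, upright within 0.08 rad, its weight, over 2 N, on the bay floor), at rest, and the other three boxes stand upright (within 0.1 rad) at rest on the pan's floor (((horizontal distance between box1 and free_bay below 0.01 m and z of box1 in the frame of free_bay below 0.005 m and angle between box1's own z axis and vertical below 0.08 rad and angle between the y axis of box1 and the x axis of free_bay, either way round below 0.12 rad and contact force between box1 and free_bay above 2 N and linear speed of box1 below 0.02 m/s and (x of box2 in the frame of pan between -0.145 and 0.145 m and y of box2 in the frame of pan between -0.015 and 0.015 m and z of box2 in the frame of pan below 0.012 m and angle between box2's own z axis and vertical below 0.1 rad and linear speed of box2 below 0.02 m/s) and (x of box3 in the frame of pan between -0.145 and 0.145 m and y of box3 in the frame of pan between -0.015 and 0.015 m and z of box3 in the frame of pan below 0.012 m and angle between box3's own z axis and vertical below 0.1 rad and linear speed of box3 below 0.02 m/s) and (x of box4 in the frame of pan between -0.145 and 0.145 m and y of box4 in the frame of pan between -0.015 and 0.015 m and z of box4 in the frame of pan below 0.012 m and angle between box4's own z axis and vertical below 0.1 rad and linear speed of box4 below 0.02 m/s)) or (horizontal distance between box2 and free_bay below 0.01 m and z of box2 in the frame of free_bay below 0.005 m and angle between box2's own z axis and vertical below 0.08 rad and angle between the y axis of box2 and the x axis of free_bay, either way round below 0.12 rad and contact force between box2 and free_bay above 2 N and linear speed of box2 below 0.02 m/s and (x of box1 in the frame of pan between -0.145 and 0.145 m and y of box1 in the frame of pan between -0.015 and 0.015 m and z of box1 in the frame of pan below 0.012 m and angle between box1's own z axis and vertical below 0.1 rad and linear speed of box1 below 0.02 m/s) and (x of box3 in the frame of pan between -0.145 and 0.145 m and y of box3 in the frame of pan between -0.015 and 0.015 m and z of box3 in the frame of pan below 0.012 m and angle between box3's own z axis and vertical below 0.1 rad and linear speed of box3 below 0.02 m/s) and (x of box4 in the frame of pan between -0.145 and 0.145 m and y of box4 in the frame of pan between -0.015 and 0.015 m and z of box4 in the frame of pan below 0.012 m and angle between box4's own z axis and vertical below 0.1 rad and linear speed of box4 below 0.02 m/s)) or (horizontal distance between box3 and free_bay below 0.01 m and z of box3 in the frame of free_bay below 0.005 m and angle between box3's own z axis and vertical below 0.08 rad and angle between the y axis of box3 and the x axis of free_bay, either way round below 0.12 rad and contact force between box3 and free_bay above 2 N and linear speed of box3 below 0.02 m/s and (x of box1 in the frame of pan between -0.145 and 0.145 m and y of box1 in the frame of pan between -0.015 and 0.015 m and z of box1 in the frame of pan below 0.012 m and angle between box1's own z axis and vertical below 0.1 rad and linear speed of box1 below 0.02 m/s) and (x of box2 in the frame of pan between -0.145 and 0.145 m and y of box2 in the frame of pan between -0.015 and 0.015 m and z of box2 in the frame of pan below 0.012 m and angle between box2's own z axis and vertical below 0.1 rad and linear speed of box2 below 0.02 m/s) and (x of box4 in the frame of pan between -0.145 and 0.145 m and y of box4 in the frame of pan between -0.015 and 0.015 m and z of box4 in the frame of pan below 0.012 m and angle between box4's own z axis and vertical below 0.1 rad and linear speed of box4 below 0.02 m/s)) or (horizontal distance between box4 and free_bay below 0.01 m and z of box4 in the frame of free_bay below 0.005 m and angle between box4's own z axis and vertical below 0.08 rad and angle between the y axis of box4 and the x axis of free_bay, either way round below 0.12 rad and contact force between box4 and free_bay above 2 N and linear speed of box4 below 0.02 m/s and (x of box1 in the frame of pan between -0.145 and 0.145 m and y of box1 in the frame of pan between -0.015 and 0.015 m and z of box1 in the frame of pan below 0.012 m and angle between box1's own z axis and vertical below 0.1 rad and linear speed of box1 below 0.02 m/s) and (x of box2 in the frame of pan between -0.145 and 0.145 m and y of box2 in the frame of pan between -0.015 and 0.015 m and z of box2 in the frame of pan below 0.012 m and angle between box2's own z axis and vertical below 0.1 rad and linear speed of box2 below 0.02 m/s) and (x of box3 in the frame of pan between -0.145 and 0.145 m and y of box3 in the frame of pan between -0.015 and 0.015 m and z of box3 in the frame of pan below 0.012 m and angle between box3's own z axis and vertical below 0.1 rad and linear speed of box3 below 0.02 m/s)))); the robot touches nothing.
It fails at once if a box is dropped into the free bay (faster than 0.6 m/s within the bay) ((linear speed of box1 above 0.6 m/s and horizontal distance between box1 and free_bay below 0.03 m and z of box1 in the frame of free_bay below 0.06 m) or (linear speed of box2 above 0.6 m/s and horizontal distance between box2 and free_bay below 0.03 m and z of box2 in the frame of free_bay below 0.06 m) or (linear speed of box3 above 0.6 m/s and horizontal distance between box3 and free_bay below 0.03 m and z of box3 in the frame of free_bay below 0.06 m) or (linear speed of box4 above 0.6 m/s and horizontal distance between box4 and free_bay below 0.03 m and z of box4 in the frame of free_bay below 0.06 m)).
It fails at once if the milk carton or a cup is pushed more than 30 mm or tipped (distance of any of milk, cup, juice from where it was at the start of the episode above 0.03 m or angle between any of milk, cup, juice's own z axis and vertical above 0.5 rad).
It also fails if it takes over 72 s, if anything falls off the work surface, if the arm or the gripper's body presses on something with over 40 N, if the wrist force passes 120 N, or if a joint passes its speed limit or range.

## Robot

A 7-joint arm with a two-finger parallel gripper is mounted at the origin on the work surface. World frame = base frame: x ahead of the robot, y to its left, z up, the work surface at z = 0. Lengths are in m, angles in rad, forces in N, time in s.
With the tool pointing down it reaches from about 0.4 to 0.9 m from the base axis. Payload 5.5 kg.
Tool frame: the origin (TCP) lies midway between the tips of the shut fingers; the grasp point (between the pads) lies hold_point_z behind it (hold_point_z is the distance from the TCP to the grasp point, in m); z points along the fingers, y is the line along which they close (so a half turn about z gives the same grasp; the last joint's range is limited). The gripper opens to 85 mm and grips with 20 to 120 N. Pads are 22 mm wide; open, the fingers measure 114 mm over their backs; the gripper's body (76 mm by 85 mm) begins 54 mm behind the grasp point. The pads swing forward as they close: fully open they stand 13 mm farther back than shut.
Start: joints at [1.491, 0.501, -0.427, 1.55, 0.221, 1.138, -0.21], TCP at [0.219, -0.612, 0.231] pointing down, gripper open.
Joint ranges: [-2.88, 2.88], [-0.31, 2.03], [-1.54, 1.56], [0.2, 2.42], [-1.41, 4.55], [0.19, 2.02], [-2.57, 2.57]. Speed limits (rad/s): [2.57, 2.57, 3.14, 3.14, 3.14, 3.14, 3.14].

## Interface

Orientations are given as a 3x3 rotation matrix whose columns are the frame's x, y, z axes.
In Python, from bench import * gives the robot as it stands.
- The arm moves only by the tool arm_command, never from a script. Its argument "moves" is a list of rows, each a list of 4 numbers: the shift along the world's x, y, z in cm, then the turn about the world's z in degrees. In form: [[x, y, z, yaw], ...]. A call has 1 to 12 rows; each row shifts and turns the commanded pose from where the row before left it; what a row does not reach is not made up. A row lasts 1/12 s, in which the tool goes at most 41.7 mm and 7.16 degrees, less where a joint would pass 70% of its speed; a pose out of reach is approached as far as the arm can. A call with a gripper value outside its range is refused whole. "hand" is the opening, from -1 (shut) to 1 (fully open), set as the call begins (left out, the last holds). The fingers move at their own pace and stop on an object; the grip force is fixed at half the most. Time passes only in rows, so rows that do not move let the fingers close. It gives the time, the measured TCP pose, the force, the opening and the grip force at its end, in the units of the state.
- sense(): the state, without advancing time (a new reading comes with each control period).
- snapshot(name): name is "scene" or "top"; returns a dict with "pixels" (480x640x3 uint8, red, green, blue), "K" (3x3 intrinsics, pixels), "R" (3x3) and "t" (3): a world point X has camera coordinates R X + t. Camera axes: x right, y down, z forward; pixel columns grow to the right and rows downward; lengths in m; the calibration is good to about 2 mm. A picture is of the moment at which its call begins. There is no depth.
- finish_job(): hands the job in; it is judged then, once.
The state is a dict: "clock": time; "joint_pos": joint angles; "joint_vel": joint speeds; "joint_torque": joint torques, N m; "ee_pos": TCP position; "tool_rot": TCP orientation; "wrist_force": force on the tool from outside, world axes, zero at the start; "moment": the same for the moment, N m; "grip_width": finger opening in m; "grasp_force": force on a finger pad.
Only numpy, scipy, OpenCV 4.12 (cv2) and the standard library are available. Lean on these libraries where they do the work, as an engineer would, in place of code of your own. Each camera call takes 0.05 s, during which the arm holds its last target. There are 200 camera calls.

## Working session

There is one attempt and no reset: what is moved stays moved. The work goes in short steps, Python scripts to look and compute and a tool call to move; the robot and the scene stay as the last step left them, time stands still between calls to the robot, and variables do not carry over. Pictures are saved under pics/ and viewed, at most 10 in all, crops included, and the job is handed in when it is done.

Besides the shell and the picture viewer there is one more tool, called after "Emit:" by a JSON object that holds its "op" and its "data". arm_command: Moves the arm, as the interface text tells. Its arguments: {"type":"object","properties":{"moves":{"type":"array","items":{"type":"array","items":{"type":"number"}}},"hand":{"type":"number"}},"required":["moves"]}

```bash
mkdir -p pics; ls; python3 - <<'E'
from bench import *
import cv2,pickle
s=sense();print({k:s[k] for k in s})
for n in("scene","top"):
    p=snapshot(n);pickle.dump(p,open(n+".pkl","wb"));cv2.imwrite(f"pics/{n}0.png",p["pixels"][:,:,::-1]);print(p["K"],p["R"],p["t"])
try: print(hold_point_z)
except Exception as e: print(e)
E
```

```text
pics
{'clock': 0.0, 'joint_pos': array([ 1.49122162,  0.501849  , -0.42678741,  1.55147115,  0.22079819,
        1.13831024, -0.2102677 ]), 'joint_vel': array([ 1.34848681e-03,  9.83074820e-04, -1.72294249e-03, -1.05442818e-03,
        6.11407763e-05, -1.67165331e-03,  9.13064401e-05]), 'joint_torque': array([ 9.20724451e-04, -5.69514334e+01, -5.81649184e+00, -2.80938774e+01,
        1.04842783e-02,  1.19116248e-02, -3.92239815e-05]), 'ee_pos': array([ 0.21818381, -0.61153385,  0.2302495 ]), 'tool_rot': array([[ 9.41796386e-01,  3.36183281e-01, -6.07343403e-04],
       [ 3.36183824e-01, -9.41794501e-01,  1.88522669e-03],
       [ 6.17890188e-05, -1.97967872e-03, -9.99998039e-01]]), 'wrist_force': array([-0.46644016, -0.60982255,  0.00770859]), 'moment': array([ 0.01710682,  0.05200901, -0.01171163]), 'grasp_force': 0.0, 'grip_width': 0.08528867030148671}
[[448.2502259    0.         316.42378759]
 [  0.         448.2502259  239.1607174 ]
 [  0.           0.           1.        ]] [[-0.87096583  0.49130687 -0.00600765]
 [ 0.41478521  0.72864759 -0.54500084]
 [-0.2633852  -0.47716899 -0.83841397]] [ 0.4989021  -0.17444112  0.9745826 ]
[[602.83661164   0.         324.40273702]
 [  0.         602.83661164 237.4036863 ]
 [  0.           0.           1.        ]] [[ 0.02387367 -0.99967613 -0.00881347]
 [-0.99079632 -0.0224848  -0.13348062]
 [ 0.13323922  0.01191903 -0.99101223]] [-0.04475203  0.53020032  1.03503624]
0.0187
```

View pics/top0.png

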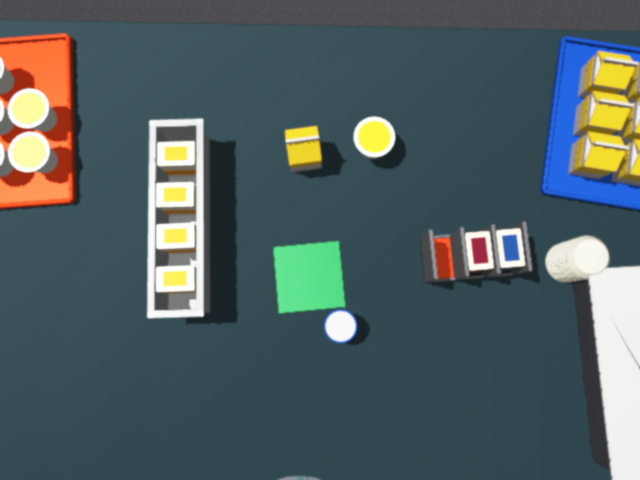

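View pics/scene0.png

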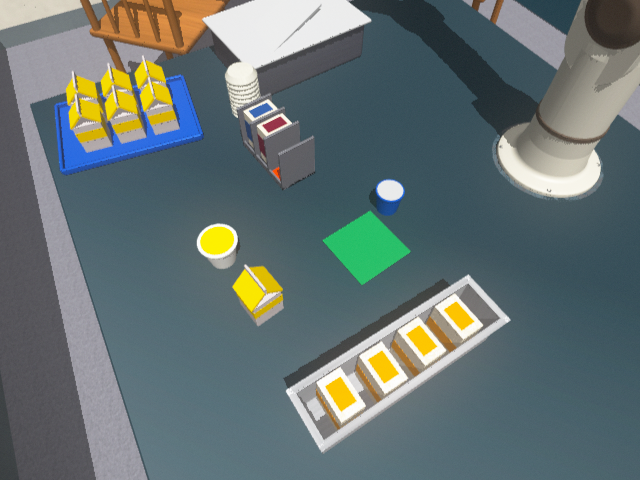

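```bash
cat > h.py <<'E'
import numpy as np,cv2,pickle
def load(n): return pickle.load(open(n+".pkl","rb"))
def back(p,uv,z):
    C=-p["R"].T@p["t"]; d=p["R"].T@np.linalg.inv(p["K"])@np.array([uv[0],uv[1],1.]); return (C+d*(z-C[2])/d[2])[:2]
def proj(p,X):
    c=p["R"]@np.array(X)+p["t"]; c=p["K"]@c; return c[:2]/c[2]
def seg(p,lo,hi,amin,roi=None):
    h=cv2.cvtColor(p["pixels"],cv2.COLOR_RGB2HSV); m=cv2.inRange(h,lo,hi)
    if roi: k=np.zeros_like(m);k[roi[1]:roi[3],roi[0]:roi[2]]=1;m=m*k
    n,l,s,c=cv2.connectedComponentsWithStats(m)
    return [(c[i],s[i],cv2.minAreaRect(np.argwhere(l==i)[:,::-1].astype(np.float32))) for i in range(1,n) if s[i][4]>amin]
E
python3 - <<'E'
from h import *
for n in("top","scene"):
    p=load(n);print(n)
    for nm,lo,hi,z in(("patch",(15,150,150),(35,255,255),.096),("green",(50,120,80),(75,255,255),.003)):
        for c,s,r in seg(p,lo,hi,150):
            print(nm,c.round(1),s,back(p,c,z).round(4), [back(p,q,z).round(3).tolist() for q in cv2.boxPoints(r)])
a=cv2.resize(load("top")["pixels"][215:295,410:540],None,fx=6,fy=6,interpolation=cv2.INTER_CUBIC)
cv2.imwrite("pics/rack_t.png",a[:,:,::-1])
b=cv2.resize(load("scene")["pixels"][85:195,225:330],None,fx=5,fy=5,interpolation=cv2.INTER_CUBIC)
cv2.imwrite("pics/rack_s.png",b[:,:,::-1])
E
```

```text
top
patch [615.1  75.1] [594  62  44  27 833] [ 0.8174 -0.529 ] [[0.799, -0.491], [0.842, -0.498], [0.834, -0.568], [0.791, -0.561]]
patch [608.4  95.7] [592  90  36  12 234] [ 0.7802 -0.516 ] [[0.772, -0.487], [0.79, -0.488], [0.789, -0.549], [0.771, -0.547]]
patch [610.2 116.3] [589 103  44  27 825] [ 0.7433 -0.5176] [[0.727, -0.48], [0.768, -0.488], [0.759, -0.557], [0.717, -0.549]]
patch [373.9 136.2] [359 122  31  30 731] [ 0.6996 -0.1137] [[0.724, -0.088], [0.725, -0.139], [0.674, -0.14], [0.673, -0.089]]
patch [301.  131.9] [285 126  33  13 287] [0.7046 0.0113] [[0.708, 0.04], [0.717, -0.015], [0.701, -0.017], [0.693, 0.038]]
patch [604.2 137.4] [587 131  37  14 290] [ 0.7059 -0.506 ] [[0.698, -0.475], [0.717, -0.477], [0.714, -0.539], [0.695, -0.537]]
patch [303.7 152.2] [287 140  34  26 699] [0.6688 0.0057] [[0.683, 0.036], [0.692, -0.019], [0.655, -0.025], [0.645, 0.03]]
patch [175.5 153. ] [166 147  20  13 235] [0.6627 0.2249] [[0.673, 0.242], [0.674, 0.209], [0.653, 0.208], [0.652, 0.241]]
patch [606.2 159. ] [584 146  44  31 863] [ 0.6679 -0.5079] [[0.655, -0.469], [0.69
[... 2744 characters left out ...]
[0.4901 0.218 ] [[0.498, 0.196], [0.486, 0.194], [0.483, 0.241], [0.495, 0.243]]
patch [421.2 340.1] [407 326  30  30 448] [0.5194 0.2175] [[0.533, 0.198], [0.508, 0.195], [0.506, 0.236], [0.53, 0.239]]
patch [401.8 354.6] [392 340  23  28 185] [0.5566 0.2212] [[0.563, 0.199], [0.554, 0.198], [0.55, 0.244], [0.56, 0.245]]
patch [382.8 366.5] [368 351  31  32 494] [0.5899 0.2221] [[0.604, 0.203], [0.578, 0.201], [0.577, 0.241], [0.601, 0.242]]
patch [340.2 393.6] [326 377  30  34 541] [0.6614 0.2245] [[0.675, 0.205], [0.65, 0.204], [0.648, 0.243], [0.673, 0.244]]
green [365.8 246.9] [ 323  211   88   74 3400] [ 0.4638 -0.0023] [[0.529, -0.057], [0.404, -0.095], [0.396, 0.047], [0.513, 0.075]]
```

View pics/rack_t.png

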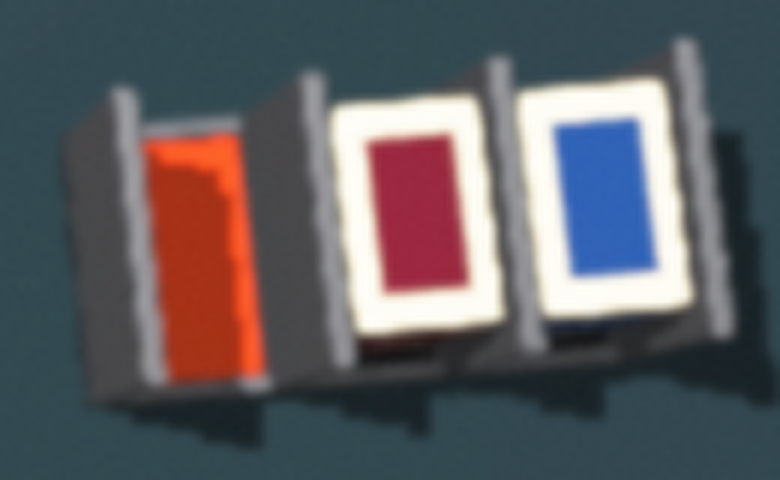

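View pics/rack_s.png

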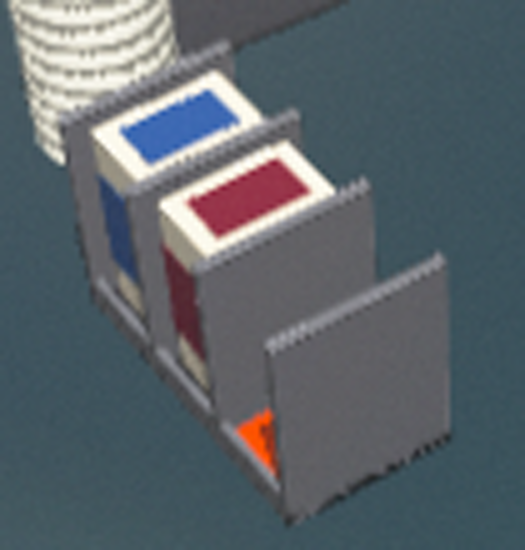

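```bash
python3 - <<'E'
from h import *
T,S=load("top"),load("scene")
t=np.array([(124,90),(154,384),(314,73),(344,365),(499,60),(533,352),(685,40),(722,338)])/6+[410,215]-.4
s=np.array([(442,256),(270,348),(368,182),(198,268),(298,113),(135,190),(228,46),(65,122)])/5+[225,85]-.4
# model, y=+78 first ; top: first=far(+x)  scene: first=near base(-x)
ys=[.078,.078,.026,.026,-.026,-.026,-.078,-.078]
for n,p,px,sg in(("t",T,t,1),("s",S,s,-1)):
    M=np.array([(sg*(.041 if i%2==0 else -.041),y) for i,y in enumerate(ys)])
    W=np.array([back(p,q,.104) for q in px]); A=W-W.mean(0)
    U,D,V=np.linalg.svd(M.T@A); R=V.T@U.T
    print(n,W.mean(0).round(4),np.degrees(np.arctan2(R[1,0],R[0,0])).round(2),"bay",(W.mean(0)+R@[0,.052]).round(4),"res",(A-M@R.T).round(4).tolist())
print("juice",back(T,(340,326),.054),back(S,(390,187),.054),"cup",back(T,(374,137),.06))
g=[c for c in seg(T,(50,120,80),(75,255,255),150)][0]
E
```

```text
t [ 0.5068 -0.2906] 5.98 bay [ 0.5014 -0.2389] res [[-0.0005, 0.0], [-0.0002, 0.0003], [-0.0, -0.0008], [0.0008, 0.0001], [-0.0006, -0.0002], [0.0001, 0.0002], [0.0007, 0.0001], [-0.0002, 0.0002]]
s [ 0.5045 -0.2899] 6.3 bay [ 0.4988 -0.2382] res [[0.0014, -0.0016], [-0.0001, -0.0003], [0.0011, -0.0007], [-0.0006, -0.0002], [0.001, 0.0009], [-0.0034, -0.0002], [0.0019, 0.0011], [-0.0012, 0.0011]]
juice [ 0.37636184 -0.06293625] [ 0.37044593 -0.06918465] cup [ 0.70932926 -0.1163095 ]
```

Emit:
{"op": "arm_command", "data": {"moves": [[0,0,1,7],[1,4,0,7],[1,4,0,7],[1,4,0,7],[1,4,0,7],[1,4,0,7],[1,4,0,7],[1,4,0,7],[1,4,0,7],[1,4,0,7],[1,4,0,0],[1,4,0,0]], "hand": 0.32}}

```text
clock: 1.1
ee_pos: [0.3282, -0.1702, 0.241]
tool_rot: [[0.006, 1.0, -0.001], [1.0, -0.006, -0.0], [-0.0, -0.001, -1.0]]
wrist_force: [1.4, 0.3, 0.3]
grip_width: 0.0566
grasp_force: 0.0
```

Emit:
{"op": "arm_command", "data": {"moves": [[1.2,3.84,0,3.2],[1.2,3.84,0,0],[1.2,3.84,0,0],[1.2,3.84,0,0],[1.2,3.84,0,0],[1.2,3.84,0,0],[1.2,3.84,-1,0],[1.2,3.84,-2,0],[1.2,3.84,-3,0],[1.2,3.84,-2,0],[0,0,-1,0],[0,0,0,0]]}}

```text
clock: 2.1
ee_pos: [0.4359, 0.1808, 0.1659]
tool_rot: [[-0.058, 0.998, -0.005], [0.998, 0.058, 0.002], [0.003, -0.005, -1.0]]
wrist_force: [-0.6, 0.2, 1.0]
grip_width: 0.0566
grasp_force: 0.0
```

Emit:
{"op": "arm_command", "data": {"moves": [[0.6,1.7,0,-0.4],[0.6,1.6,0,0],[0,0,-1,0],[0,0,0,0]]}}

```text
clock: 2.43
ee_pos: [0.4502, 0.2087, 0.1572]
tool_rot: [[-0.042, 0.999, -0.001], [0.999, 0.042, -0.0], [-0.0, -0.001, -1.0]]
wrist_force: [0.2, -0.2, -0.1]
grip_width: 0.0564
grasp_force: 0.0
```

```bash
python3 - <<'E'
from bench import *
import cv2
from h import *
s=sense();print(s["ee_pos"],s["wrist_force"])
out=[]
for n in("top","scene"):
    p=snapshot(n);pickle.dump(p,open(n+"1.pkl","wb"))
a=load("top1")["pixels"][100:330,120:350];b=load("scene1")["pixels"][230:460,270:530]
o=np.hstack([cv2.resize(a,(400,400)),cv2.resize(b,(400,400))]);cv2.imwrite("pics/hov.png",o[:,:,::-1])
E
```

```text
[0.45024512 0.20867964 0.15722821] [ 0.2231861  -0.21470007 -0.13020362]
```

View pics/hov.png

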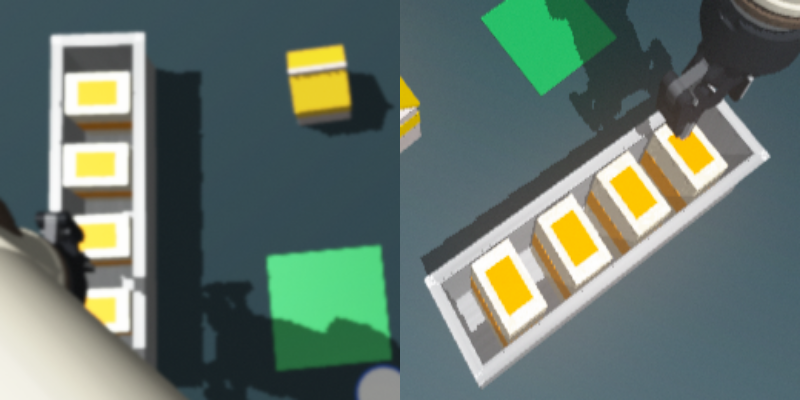

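The gripper hovers over the box nearest the base (fingers straddling it at about (690,120) in the right crop). I'll descend, close and make a small test lift.

Emit:
{"op": "arm_command", "data": {"moves": [[-0.2,0.5,-1,0.4],[0,0,-2.5,0],[0,0,-2.5,0],[0,0,-2.5,0],[0,0,-2.2,0],[0,0,0,0]]}}

```text
clock: 3.03
ee_pos: [0.4479, 0.2141, 0.0488]
tool_rot: [[-0.05, 0.999, -0.002], [0.999, 0.05, -0.0], [-0.0, -0.002, -1.0]]
wrist_force: [-0.7, 0.1, 0.9]
grip_width: 0.0564
grasp_force: 0.0
```

Emit:
{"op": "arm_command", "data": {"moves": [[0,0,0,0],[0,0,0,0],[0,0,0,0],[0,0,0,0]], "hand": -1}}

```text
clock: 3.37
ee_pos: [0.4487, 0.2147, 0.0514]
tool_rot: [[-0.049, 0.999, 0.0], [0.999, 0.049, 0.001], [0.001, 0.0, -1.0]]
wrist_force: [0.6, -0.1, -0.9]
grip_width: 0.0394
grasp_force: 60.2
```

Emit:
{"op": "arm_command", "data": {"moves": [[0,0,0.5,0],[0,0,0.5,0],[0,0,0,0],[0,0,0,0],[0,0,0,0]]}}

```text
clock: 3.78
ee_pos: [0.4489, 0.2151, 0.0614]
tool_rot: [[-0.05, 0.999, 0.0], [0.999, 0.05, 0.001], [0.001, 0.0, -1.0]]
wrist_force: [-0.5, 0.0, -1.6]
grip_width: 0.0396
grasp_force: 60.3
```

Emit:
{"op": "arm_command", "data": {"moves": [[0,0,0,0],[0,0,0,0]]}}

```text
clock: 3.95
ee_pos: [0.4485, 0.215, 0.061]
tool_rot: [[-0.05, 0.999, -0.0], [0.999, 0.05, 0.001], [0.001, -0.0, -1.0]]
wrist_force: [-0.3, 1.0, -1.3]
grip_width: 0.0392
grasp_force: 60.3
```

Emit:
{"op": "arm_command", "data": {"moves": [[0,0,0,0]]}}

```text
clock: 4.03
ee_pos: [0.4486, 0.2151, 0.061]
tool_rot: [[-0.05, 0.999, -0.0], [0.999, 0.05, 0.001], [0.001, -0.0, -1.0]]
wrist_force: [-0.8, 0.5, -1.1]
grip_width: 0.0396
grasp_force: 60.3
```

Emit:
{"op": "arm_command", "data": {"moves": [[0,0,0,0]]}}

```text
clock: 4.12
ee_pos: [0.4486, 0.2151, 0.061]
tool_rot: [[-0.05, 0.999, -0.0], [0.999, 0.05, 0.001], [0.001, -0.0, -1.0]]
wrist_force: [-1.0, 0.3, -1.3]
grip_width: 0.0393
grasp_force: 60.3
```

Emit:
{"op": "arm_command", "data": {"moves": [[0,0,-0.5,0],[0,0,-0.5,0],[0,0,0,0]]}}

```text
clock: 4.37
ee_pos: [0.449, 0.2152, 0.0507]
tool_rot: [[-0.05, 0.999, 0.0], [0.999, 0.05, 0.001], [0.001, 0.0, -1.0]]
wrist_force: [-0.2, 0.3, -1.0]
grip_width: 0.0394
grasp_force: 60.3
```

Emit:
{"op": "arm_command", "data": {"moves": [[0,0,0,0],[0,0,0,0],[0,0,2.5,0],[0,0,2.5,0],[0,0,2.5,0],[1.8,0.1,0,0],[1.8,0.1,0,0],[1.8,0.1,0,0],[1.7,0.0,0,0],[0,0,0,0],[0,0,0,0]], "hand": 0.32}}

```text
clock: 5.28
ee_pos: [0.5197, 0.2181, 0.1258]
tool_rot: [[-0.049, 0.999, -0.001], [0.999, 0.049, 0.001], [0.001, -0.001, -1.0]]
wrist_force: [0.5, 0.4, -0.0]
grip_width: 0.0562
grasp_force: 0.0
```

Emit:
{"op": "arm_command", "data": {"moves": [[0,0,-2.5,0],[0,0,-2.5,0],[0,0,-2.5,0],[0,0,0,0]]}}

```text
clock: 5.62
ee_pos: [0.5188, 0.2185, 0.0499]
tool_rot: [[-0.051, 0.999, -0.001], [0.999, 0.051, 0.001], [0.001, -0.001, -1.0]]
wrist_force: [0.2, -0.7, 1.6]
grip_width: 0.0566
grasp_force: 0.0
```

Emit:
{"op": "arm_command", "data": {"moves": [[0,0,0,0],[0,0,0,0],[0,0,0,0],[0,0,0,0],[0,0,0.5,0],[0,0,0.5,0],[0,0,0,0],[0,0,0,0],[0,0,0,0],[0,0,0,0]], "hand": -1}}

```text
clock: 6.45
ee_pos: [0.5197, 0.2179, 0.0611]
tool_rot: [[-0.05, 0.999, -0.0], [0.999, 0.05, 0.001], [0.001, -0.0, -1.0]]
wrist_force: [0.8, 0.4, -0.1]
grip_width: 0.0392
grasp_force: 62.4
```

Emit:
{"op": "arm_command", "data": {"moves": [[0,0,0,0]]}}

```text
clock: 6.53
ee_pos: [0.5196, 0.218, 0.061]
tool_rot: [[-0.05, 0.999, -0.0], [0.999, 0.05, 0.001], [0.001, -0.0, -1.0]]
wrist_force: [-0.8, 0.1, -1.3]
grip_width: 0.0393
grasp_force: 62.4
```

Emit:
{"op": "arm_command", "data": {"moves": [[0,0,0,0]]}}

```text
clock: 6.62
ee_pos: [0.5196, 0.2181, 0.061]
tool_rot: [[-0.05, 0.999, -0.0], [0.999, 0.05, 0.001], [0.001, -0.0, -1.0]]
wrist_force: [-0.0, -0.4, -0.9]
grip_width: 0.0394
grasp_force: 62.4
```

Light as well. On to the third box.

Emit:
{"op": "arm_command", "data": {"moves": [[0,0,-0.5,0],[0,0,-0.5,0],[0,0,0,0]]}}

```text
clock: 6.87
ee_pos: [0.52, 0.2183, 0.0507]
tool_rot: [[-0.05, 0.999, 0.0], [0.999, 0.05, 0.001], [0.001, 0.001, -1.0]]
wrist_force: [-0.1, -0.2, -0.4]
grip_width: 0.0393
grasp_force: 62.7
```

Emit:
{"op": "arm_command", "data": {"moves": [[0,0,0,0],[0,0,0,0],[0,0,2.5,0],[0,0,2.5,0],[0,0,2.5,0],[1.8,0.1,0,0],[1.8,0.1,0,0],[1.8,0.1,0,0],[1.7,0.1,0,0],[0,0,0,0],[0,0,0,0]], "hand": 0.32}}

```text
clock: 7.78
ee_pos: [0.5906, 0.222, 0.1256]
tool_rot: [[-0.049, 0.999, -0.001], [0.999, 0.049, 0.001], [0.001, -0.001, -1.0]]
wrist_force: [-0.2, -0.1, 0.4]
grip_width: 0.0563
grasp_force: 0.0
```

Emit:
{"op": "arm_command", "data": {"moves": [[0,0,-2.5,0],[0,0,-2.5,0],[0,0,-2.5,0],[0,0,0,0]]}}

```text
clock: 8.12
ee_pos: [0.5897, 0.2225, 0.05]
tool_rot: [[-0.05, 0.999, -0.001], [0.999, 0.05, 0.001], [0.001, -0.001, -1.0]]
wrist_force: [0.3, 0.4, 1.4]
grip_width: 0.0562
grasp_force: 0.0
```

Emit:
{"op": "arm_command", "data": {"moves": [[0,0,0,0],[0,0,0,0],[0,0,0,0],[0,0,0,0],[0,0,0.5,0],[0,0,0.5,0],[0,0,0,0],[0,0,0,0],[0,0,0,0],[0,0,0,0]], "hand": -1}}

```text
clock: 8.95
ee_pos: [0.5906, 0.222, 0.0611]
tool_rot: [[-0.05, 0.999, -0.0], [0.999, 0.05, 0.001], [0.001, -0.0, -1.0]]
wrist_force: [-0.3, 0.9, -0.2]
grip_width: 0.0395
grasp_force: 62.1
```

Emit:
{"op": "arm_command", "data": {"moves": [[0,0,0,0]]}}

```text
clock: 9.03
ee_pos: [0.5906, 0.222, 0.061]
tool_rot: [[-0.05, 0.999, -0.0], [0.999, 0.05, 0.001], [0.001, -0.0, -1.0]]
wrist_force: [-0.9, 0.5, -0.7]
grip_width: 0.0394
grasp_force: 62.1
```

Emit:
{"op": "arm_command", "data": {"moves": [[0,0,0,0]]}}

```text
clock: 9.12
ee_pos: [0.5906, 0.222, 0.061]
tool_rot: [[-0.05, 0.999, -0.0], [0.999, 0.05, 0.001], [0.001, -0.0, -1.0]]
wrist_force: [0.7, 0.6, -0.8]
grip_width: 0.0396
grasp_force: 62.1
```

Light too, so the fourth should be the full one.

Emit:
{"op": "arm_command", "data": {"moves": [[0,0,-0.5,0],[0,0,-0.5,0],[0,0,0,0]]}}

```text
clock: 9.37
ee_pos: [0.591, 0.2222, 0.0508]
tool_rot: [[-0.05, 0.999, 0.001], [0.999, 0.05, 0.001], [0.001, 0.001, -1.0]]
wrist_force: [0.4, -0.1, 1.1]
grip_width: 0.0392
grasp_force: 62.4
```

Emit:
{"op": "arm_command", "data": {"moves": [[0,0,0,0],[0,0,0,0],[0,0,2.5,0],[0,0,2.5,0],[0,0,2.5,0],[1.8,0.1,0,0],[1.8,0.1,0,0],[1.8,0.1,0,0],[1.7,0.0,0,0],[0,0,0,0],[0,0,0,0]], "hand": 0.32}}

```text
clock: 10.28
ee_pos: [0.6616, 0.225, 0.1255]
tool_rot: [[-0.049, 0.999, -0.001], [0.999, 0.049, 0.001], [0.001, -0.001, -1.0]]
wrist_force: [-0.6, -0.1, -0.8]
grip_width: 0.0564
grasp_force: 0.0
```

Emit:
{"op": "arm_command", "data": {"moves": [[0,0,-2.5,0],[0,0,-2.5,0],[0,0,-2.5,0],[0,0,0,0]]}}

```text
clock: 10.62
ee_pos: [0.6608, 0.2257, 0.0502]
tool_rot: [[-0.05, 0.999, -0.001], [0.999, 0.05, 0.001], [0.001, -0.001, -1.0]]
wrist_force: [0.2, 0.1, 1.5]
grip_width: 0.0563
grasp_force: 0.0
```

Emit:
{"op": "arm_command", "data": {"moves": [[0,0,0,0],[0,0,0,0],[0,0,0,0],[0,0,0,0],[0,0,0.5,0],[0,0,0.5,0],[0,0,0,0],[0,0,0,0],[0,0,0,0],[0,0,0,0]], "hand": -1}}

```text
clock: 11.45
ee_pos: [0.6615, 0.2248, 0.0608]
tool_rot: [[-0.05, 0.999, -0.001], [0.999, 0.05, 0.0], [0.0, -0.001, -1.0]]
wrist_force: [0.4, 0.7, -4.4]
grip_width: 0.0393
grasp_force: 63.3
```

Emit:
{"op": "arm_command", "data": {"moves": [[0,0,0,0]]}}

```text
clock: 11.53
ee_pos: [0.6615, 0.2249, 0.0608]
tool_rot: [[-0.05, 0.999, -0.001], [0.999, 0.05, 0.0], [0.0, -0.001, -1.0]]
wrist_force: [-0.1, 0.4, -4.1]
grip_width: 0.0393
grasp_force: 63.3
```

Emit:
{"op": "arm_command", "data": {"moves": [[0,0,0,0]]}}

```text
clock: 11.62
ee_pos: [0.6615, 0.225, 0.0609]
tool_rot: [[-0.05, 0.999, -0.0], [0.999, 0.05, 0.001], [0.001, -0.0, -1.0]]
wrist_force: [-0.5, -0.2, -3.8]
grip_width: 0.0393
grasp_force: 63.3
```

Emit:
{"op": "arm_command", "data": {"moves": [[0,0,2,0],[0,0,3,0],[0,0,3,0],[0,0,3,0],[0,0,1,0],[0,0,0,0]]}}

```text
clock: 12.12
ee_pos: [0.6634, 0.2265, 0.1848]
tool_rot: [[-0.05, 0.999, 0.006], [0.999, 0.05, 0.003], [0.003, 0.006, -1.0]]
wrist_force: [-0.2, 0.7, -4.4]
grip_width: 0.0393
grasp_force: 63.3
```

Emit:
{"op": "arm_command", "data": {"moves": [[-1.6,-1.8,0,3.5],[-1.6,-1.8,0,3.5],[-1.6,-1.8,0,3.5],[-1.6,-1.8,0,3.5],[-1.6,-1.8,0,3.5],[-1.6,-1.8,0,3.5],[-1.6,-1.8,0,3.5],[-1.6,-1.8,0,3.5],[-1.6,-1.8,0,3.5],[-1.6,-1.8,0,3.5],[-1.6,-1.8,0,3.5],[-1.6,-1.8,0,3.5]]}}

```text
clock: 13.12
ee_pos: [0.4674, 0.008, 0.1793]
tool_rot: [[-0.707, 0.707, -0.003], [0.707, 0.707, 0.001], [0.003, -0.002, -1.0]]
wrist_force: [0.7, 0.5, -4.4]
grip_width: 0.0394
grasp_force: 63.6
```

```bash
python3 - <<'E'
from bench import *
s=sense();print(s["joint_pos"].round(2),s["ee_pos"],s["wrist_force"])
E
```

```text
[ 0.96  0.54 -1.3   2.03  0.61  1.05  0.16] [0.46743097 0.00801498 0.17932468] [ 0.74529285  0.49913762 -4.38405834]
```

Emit:
{"op": "arm_command", "data": {"moves": [[0,0,-1,0],[0,0,-2.5,0],[0,0,-2.5,0],[0,0,-2.5,0],[0,0,-2.5,0],[0,0,-1,0],[0,0,0,0],[0,0,0,0]]}}

```text
clock: 13.78
ee_pos: [0.4691, 0.0098, 0.0607]
tool_rot: [[-0.706, 0.708, -0.002], [0.708, 0.706, 0.001], [0.003, -0.001, -1.0]]
wrist_force: [-0.1, 0.7, -3.2]
grip_width: 0.0393
grasp_force: 64.7
```

Emit:
{"op": "arm_command", "data": {"moves": [[0,0,-0.5,0],[0,0,-0.4,0],[0,0,-0.1,0],[0,0,0,0],[0,0,0,0]]}}

```text
clock: 14.2
ee_pos: [0.47, 0.009, 0.0515]
tool_rot: [[-0.705, 0.709, 0.0], [0.709, 0.705, 0.0], [0.0, 0.0, -1.0]]
wrist_force: [0.3, 0.1, -4.8]
grip_width: 0.039
grasp_force: 64.8
```

Emit:
{"op": "arm_command", "data": {"moves": [[0,0,-0.1,0],[0,0,-0.1,0],[0,0,0,0]]}}

```text
clock: 14.45
ee_pos: [0.4701, 0.0091, 0.05]
tool_rot: [[-0.705, 0.709, 0.0], [0.709, 0.705, -0.001], [-0.001, -0.0, -1.0]]
wrist_force: [-2.3, -0.5, 6.3]
grip_width: 0.0395
grasp_force: 65.6
```

Emit:
{"op": "arm_command", "data": {"moves": [[0,0,0,0],[0,0,0,0],[0,0,0,0],[0,0,0,0],[0,0,2.5,0],[0,0,2.5,0],[0,0,2.5,0],[0,0,1,0],[0,0,0,0]], "hand": 0.6}}

```text
clock: 15.2
ee_pos: [0.4714, 0.0092, 0.1361]
tool_rot: [[-0.705, 0.709, 0.004], [0.709, 0.705, -0.0], [-0.003, 0.003, -1.0]]
wrist_force: [-0.3, -0.3, 0.1]
grip_width: 0.0684
grasp_force: 0.0
```

Emit:
{"op": "arm_command", "data": {"moves": [[0,0,0,-7],[0,0,0,-7],[0,0,0,-7],[0,0,0,-7],[0,0,0,-7],[0,0,0,-7],[0,0,0,-7],[0,0,0,-7],[0,0,0,-7],[0,0,0,-7],[0,0,0,-7],[0,0,0,-7]], "hand": 1}}

```text
clock: 16.2
ee_pos: [0.4688, 0.0087, 0.1329]
tool_rot: [[0.636, 0.771, -0.001], [0.771, -0.636, 0.0], [-0.001, -0.001, -1.0]]
wrist_force: [-0.4, 0.7, 0.9]
grip_width: 0.0854
grasp_force: 0.0
```

Emit:
{"op": "arm_command", "data": {"moves": [[0,0,0,-6],[0,0,0,0],[0,0,0,0]]}}

```text
clock: 16.45
ee_pos: [0.469, 0.0089, 0.1333]
tool_rot: [[0.707, 0.708, -0.001], [0.708, -0.707, -0.0], [-0.001, -0.001, -1.0]]
wrist_force: [-0.4, -0.3, -0.0]
grip_width: 0.0852
grasp_force: 0.0
```

```bash
python3 - <<'E'
from bench import *
from h import *
s=sense();print(s["joint_pos"].round(2),s["ee_pos"],s["wrist_force"])
for n in("top","scene"):
    p=snapshot(n);pickle.dump(p,open(n+"2.pkl","wb"))
a=load("top2")["pixels"][100:360,130:390];b=load("scene2")["pixels"][140:400,280:540]
o=np.hstack([cv2.resize(a,(400,400)),cv2.resize(b,(400,400))]);cv2.imwrite("pics/mat.png",o[:,:,::-1])
E
```

```text
[ 0.64  0.41 -0.84  2.07  0.41  0.84 -1.23] [0.46901295 0.00891979 0.13327779] [-0.372772   -0.33732855 -0.0248814 ]
```

View pics/mat.png

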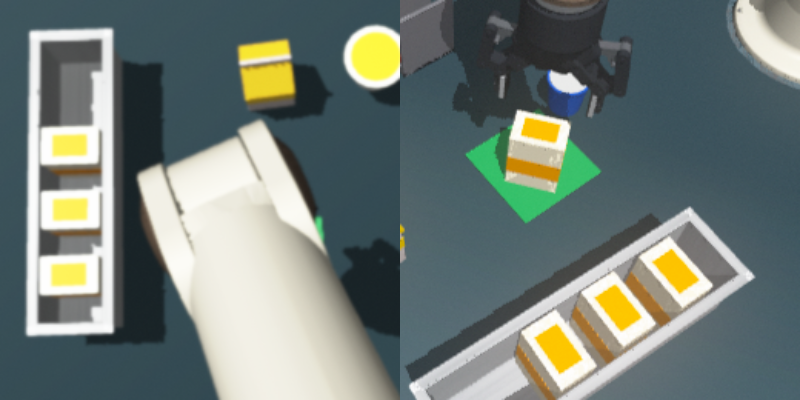

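The box stands upright on the mat (about (540,150) in the right crop), with the open fingers straddling its length and the juice cup clear behind. I'll descend and grip it by its length.

Emit:
{"op": "arm_command", "data": {"moves": [[0,0,-1.5,0],[0,0,-2,0],[0,0,-2,0],[0,0,-2,0],[0,0,-1.2,0],[0,0,0,0],[0,0,0,0]]}}

```text
clock: 17.13
ee_pos: [0.4692, 0.0095, 0.0468]
tool_rot: [[0.708, 0.706, -0.001], [0.706, -0.708, 0.001], [0.0, -0.002, -1.0]]
wrist_force: [-0.1, -0.6, -0.0]
grip_width: 0.0853
grasp_force: 0.0
```

Emit:
{"op": "arm_command", "data": {"moves": [[0,0,0,0],[0,0,0,0],[0,0,0,0],[0,0,0,0],[0,0,0,0],[0,0,0,0]], "hand": -1}}

```text
clock: 17.63
ee_pos: [0.4707, 0.0092, 0.0484]
tool_rot: [[0.709, 0.705, 0.003], [0.705, -0.709, 0.0], [0.002, 0.002, -1.0]]
wrist_force: [0.1, 1.1, 6.1]
grip_width: 0.0612
grasp_force: 65.3
```

Emit:
{"op": "arm_command", "data": {"moves": [[0,0,2,0],[0,0,3,0],[0,0,3,0],[0,0,3,0],[0,0,3,0],[0,0,0,0]]}}

```text
clock: 18.13
ee_pos: [0.473, 0.0096, 0.1923]
tool_rot: [[0.709, 0.706, 0.009], [0.706, -0.709, -0.001], [0.006, 0.007, -1.0]]
wrist_force: [3.4, 0.5, -2.9]
grip_width: 0.0617
grasp_force: 69.9
```

Emit:
{"op": "arm_command", "data": {"moves": [[0.2,-2,0,4.3],[0.2,-2,0,4.3],[0.3,-2.1,0,4.3],[0.2,-2.1,0,4.3],[0.3,-2.1,0,4.3],[0.2,-2.1,0,4.3],[0.3,-2.1,0,4.3],[0.2,-2.1,0,4.3],[0.3,-2.1,0,4.3],[0.2,-2,0,4.3],[0.3,-2.1,0,4.3],[0.3,-2,0,4]]}}

```text
clock: 19.13
ee_pos: [0.4986, -0.2402, 0.186]
tool_rot: [[-0.11, 0.994, -0.002], [0.994, 0.11, 0.001], [0.001, -0.002, -1.0]]
wrist_force: [1.0, -0.5, -4.5]
grip_width: 0.0617
grasp_force: 69.8
```

Emit:
{"op": "arm_command", "data": {"moves": [[0,0,0,0],[0,0,0,0],[0,0,0,0]]}}

```text
clock: 19.38
ee_pos: [0.4989, -0.2383, 0.1863]
tool_rot: [[-0.106, 0.994, -0.001], [0.994, 0.106, 0.002], [0.002, -0.001, -1.0]]
wrist_force: [0.2, -0.5, -5.2]
grip_width: 0.0612
grasp_force: 69.8
```

Emit:
{"op": "arm_command", "data": {"moves": [[0.15,0,-1,0],[0,0,-1.4,0],[0,0,0,0],[0,0,0,0]]}}

```text
clock: 19.72
ee_pos: [0.5, -0.2379, 0.1616]
tool_rot: [[-0.108, 0.994, -0.003], [0.994, 0.108, 0.002], [0.002, -0.003, -1.0]]
wrist_force: [-1.0, -0.2, -4.7]
grip_width: 0.0617
grasp_force: 69.9
```

```bash
python3 - <<'E'
from bench import *
from h import *
s=sense();print(s["joint_pos"].round(2),s["ee_pos"],s["wrist_force"])
for n in("top","scene"):
    p=snapshot(n);pickle.dump(p,open(n+"3.pkl","wb"))
a=load("top3")["pixels"][205:305,400:550];b=load("scene3")["pixels"][60:200,210:340]
o=np.hstack([cv2.resize(a,(400,267),interpolation=2).copy(),np.zeros((267,0,3),np.uint8)])
o=np.zeros((430,800,3),np.uint8);o[:267,:400]=cv2.resize(a,(400,267),interpolation=2);o[:,400:]=cv2.resize(b,(400,430),interpolation=2);cv2.imwrite("pics/ov.png",o[:,:,::-1])
E
```

```text
[ 1.13  0.57 -0.97  1.84  0.55  1.02  0.05] [ 0.49999261 -0.23785004  0.16155114] [-0.97635642 -0.19457682 -4.73859296]
```

View pics/ov.png

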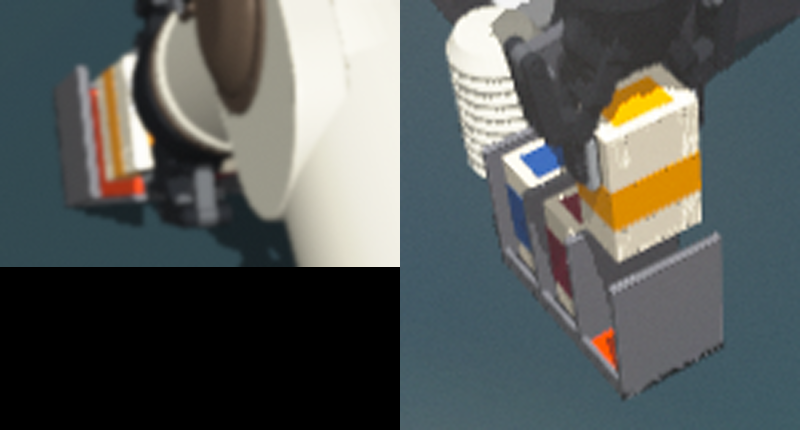

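```bash
python3 - <<'E'
from h import *
p=load("scene3");z=.1162
c=np.array([.500,-.2379]);u=np.array([.994,.108]);v=np.array([-.108,.994])
for px,sg in(((282.5,145.3),1),((307.8,132.3),-1)):
    w=back(p,px,z); d=w-c; print("lat",d@v,"len",d@u, "pred px",proj(p,[*(c+.02*v+sg*.031*u),z]))
for q in((.5014,-.2389),(.4988,-.2382)): d=np.array(q)-c; print(d@v,d@u)
E
```

```text
lat 0.021191809606279574 len 0.026867578693970592 pred px [280.30930284 145.8612221 ]
lat 0.02089775547849308 len -0.031307425724846724 pred px [307.39430581 132.09860763]
-0.0011451999999999962 0.001283599999999957
-0.00016859999999999705 -0.0012251999999999784
```

Emit:
{"op": "arm_command", "data": {"moves": [[0,-0.1,0,0],[0,0,-0.5,0],[0,0,-0.7,0],[0,0,-0.7,0],[0,0,-0.7,0],[0,0,0,0]]}}

```text
clock: 20.32
ee_pos: [0.4999, -0.2396, 0.1352]
tool_rot: [[-0.107, 0.994, -0.003], [0.994, 0.107, 0.002], [0.002, -0.003, -1.0]]
wrist_force: [-0.1, -0.0, -3.4]
grip_width: 0.0613
grasp_force: 69.9
```

Underside is below the wall tops with no side force; continuing.

Emit:
{"op": "arm_command", "data": {"moves": [[0,0,-1,0],[0,0,-1.2,0],[0,0,-1.2,0],[0,0,-1.2,0],[0,0,-1.2,0],[0,0,-0.8,0],[0,0,-0.4,0],[0,0,0,0],[0,0,0,0]]}}

```text
clock: 21.07
ee_pos: [0.5014, -0.2397, 0.0671]
tool_rot: [[-0.107, 0.994, -0.0], [0.994, 0.107, 0.001], [0.001, 0.0, -1.0]]
wrist_force: [1.1, -0.1, -3.7]
grip_width: 0.0615
grasp_force: 70.1
```

Emit:
{"op": "arm_command", "data": {"moves": [[0,0,-0.4,0],[0,0,-0.4,0],[0,0,-0.2,0],[0,0,0,0],[0,0,0,0]]}}

```text
clock: 21.48
ee_pos: [0.5011, -0.2399, 0.0571]
tool_rot: [[-0.107, 0.994, -0.0], [0.994, 0.107, 0.001], [0.001, -0.0, -1.0]]
wrist_force: [-0.3, -0.1, -3.5]
grip_width: 0.0611
grasp_force: 70.1
```

Emit:
{"op": "arm_command", "data": {"moves": [[0,0,-0.1,0],[0,0,-0.1,0],[0,0,0,0],[0,0,0,0]]}}

```text
clock: 21.82
ee_pos: [0.5014, -0.24, 0.0555]
tool_rot: [[-0.107, 0.994, 0.0], [0.994, 0.107, 0.0], [0.0, 0.0, -1.0]]
wrist_force: [-0.5, -0.5, -0.9]
grip_width: 0.0616
grasp_force: 69.9
```

Contact with the floor has begun. One more millimetre, then release and retreat.

Emit:
{"op": "arm_command", "data": {"moves": [[0,0,-0.1,0],[0,0,0,0],[0,0,0,0]]}}

```text
clock: 22.07
ee_pos: [0.5015, -0.24, 0.0554]
tool_rot: [[-0.107, 0.994, -0.0], [0.994, 0.107, -0.0], [-0.0, -0.0, -1.0]]
wrist_force: [-3.2, 1.6, 8.0]
grip_width: 0.0615
grasp_force: 71.1
```

Emit:
{"op": "arm_command", "data": {"moves": [[0,0,0,0],[0,0,0,0],[0,0,0,0],[0,0,0,0],[0,0,1,0],[0,0,2,0],[0,0,3,0],[0,0,3,0],[0,0,3,0],[0,0,3,0],[0,0,0,0]], "hand": 1}}

```text
clock: 22.98
ee_pos: [0.505, -0.2402, 0.2106]
tool_rot: [[-0.108, 0.994, 0.008], [0.994, 0.108, -0.004], [-0.004, 0.008, -1.0]]
wrist_force: [0.5, -0.1, 0.3]
grip_width: 0.0851
grasp_force: 0.0
```

Emit:
{"op": "arm_command", "data": {"moves": [[-1,3,1,0],[-1,3,1,0],[-1,3,0,0],[-1,3,0,0],[-1,3,0,0],[0,3,0,0],[0,3,0,0],[0,0,0,0],[0,0,0,0]]}}

```text
clock: 23.73
ee_pos: [0.451, -0.028, 0.2246]
tool_rot: [[-0.112, 0.994, 0.001], [0.994, 0.112, -0.0], [-0.0, 0.001, -1.0]]
wrist_force: [-0.3, 0.0, -0.8]
grip_width: 0.0853
grasp_force: 0.0
```

```bash
python3 - <<'E'
from bench import *
from h import *
s=sense();print(s["clock"],s["ee_pos"],s["wrist_force"])
for n in("top","scene"):
    p=snapshot(n);pickle.dump(p,open(n+"4.pkl","wb"))
a=load("top4")["pixels"][100:320,130:550];b=load("scene4")["pixels"][60:460,210:540]
o=np.zeros((485,800,3),np.uint8);o[:210,:400]=cv2.resize(a,(400,210));o[:,400:]=cv2.resize(b,(400,485));cv2.imwrite("pics/end.png",o[:,:,::-1])
E
```

```text
23.7333 [ 0.4510485  -0.02798506  0.22459768] [-0.29062693  0.0034681  -0.77297115]
```

View pics/end.png

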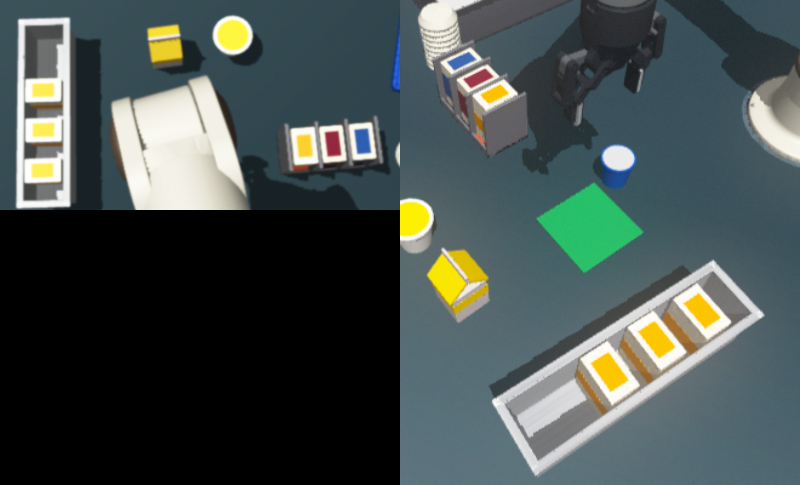

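The full box sits in the free bay, level with the stock (about (303,146) in the left crop). The three light boxes stand in the pan, and the milk carton and both cups have not moved.

```bash
python3 -c "
from bench import *
print(finish_job())"
```

```text
the job is handed in; nothing more can be done
None
```

The full box, the one farthest from the base at about 4 N, was stood on the green mat, regripped and lowered into the free bay; the other three boxes stand in the pan, the milk carton and cups look unmoved, and the job is handed in at about 24 s (no verdict was returned).

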